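# Seat a dropper bottle in the nest and throw the toggle gate

## Task

Push the dropper bottle that stands in the channel of the metal fixture along the channel until it sits fully home in the V-shaped nest. Then push the fixture's toggle lever over past its centre, so that it snaps to its other side and the gate bar drops across behind the bottle. Only push: do not lift the bottle, keep it upright, and leave everything else where it stands.

Things in the scene. Friction and masses are not known exactly. Their poses are not given: they have to be found in the camera images.
- jig: bottle fixture fixed to the table: 8 mm aluminium plate, straight channel, black V nest. Origin: on the table, below the axis of a fully seated bottle. x runs along the channel into the nest, z up. Plate: x -160 to 45, y +-33 mm, plus a wing x -82 to -2 out to y -78 mm. Rails: inner faces y +-23 mm, x -157 to -27, top z 20 mm. Nest: two 45-degree walls open to -x, top z 53 mm, ends at x 45 mm
- bottle: the dropper bottle standing in the fixture's channel, loose: amber body 38.5 mm in diameter, straight sides to about 55 mm height, black dropper on top, 102 mm tall, 0.04 to 0.09 kg. Origin: centre of its underside, which slides on the plate 8 mm above the table; z up; its yaw means nothing. It starts 75 to 125 mm short of the nest (fixture x -125 to -75 mm)
- gate (a joint): toggle lever angle (rad). 0: open, handle leaning 34 degrees away from the channel (to fixture -y), gate bar up and clear. 1.2: closed, handle leaning 34 degrees over the channel (+y), gate bar level across it, 4 mm behind the seated bottle. A spring drives it to the nearer end; centre 0.6, upright. Starting it takes about 4 N at the grip's end, falling to 0 at the centre; then it snaps over
- lever_pivot (a point): point on the lever's pivot pin, at fixture x -58, y -60, z 38 mm. The pin is parallel to the fixture's x. Dark steel bracket cheeks at x -43 and -72 mm hold it, 22 mm wide in y, top z 49 mm
- lever_grip (a point): centre of the round end of the lever's black grip, 78 mm from the pivot pin. The handle is a straight bar in the plane fixture x = -58 mm: a 10 mm steel rod, from 42 mm out a grip 16 mm in diameter. Open, this point is at fixture y -104, z 102 mm; upright, y -60, z 116 mm; closed, y -16, z 102 mm
- gate_tip (a point): end of the gate bar, a 10 mm thick steel rod that reaches 58 mm (to this point) from the pivot pin, in the plane fixture x = -28.5 mm. It turns with the lever: open, it stands up 21 degrees off vertical towards the channel (this point at fixture y -39, z 92 mm); closed, it lies level at z 38 mm with this point over the middle of the channel
- spare_bottle: a second dropper bottle, like the first, standing on the table near the fixture; bystander. Origin: centre of its underside
- atomiser_black: slim perfume atomiser with a black cap, 18 mm in diameter, 80 mm tall, standing beyond the nest end of the fixture; bystander. Origin: centre of its underside
- atomiser_grey: slim perfume atomiser with a grey cap, 18 mm in diameter, 80 mm tall, standing beyond the nest end of the fixture; bystander. Origin: centre of its underside
- label_roll: roll of blank labels lying flat, 64 mm in diameter, 26 mm high; bystander. Origin: centre of its underside
- crimp_tin: flat round tin, 59 mm in diameter, 26 mm high; bystander. Origin: centre of its underside
- funnel: funnel standing on its wide mouth, 57 mm in diameter, 56 mm high; bystander. Origin: centre of its underside
There are look-alikes about, which are no part of the job. What is shaped like the bottle but red is not meant.

How it is judged:
By the outcome, as a careful person would: the job done as asked, in the order asked, and still so for the second after the job is handed in, with the robot touching nothing.
It also fails if it takes over 48 s, if anything falls off the work surface, if the arm or the gripper's body presses on something with over 40 N, if the wrist force passes 120 N, or if a joint passes its speed limit or range.

## Robot

A 6-joint arm with a two-finger parallel gripper is mounted at the origin on the work surface; the furniture and walls round the work are solid. World frame = base frame: x ahead of the robot, y to its left, z up, the work surface at z = 0. Lengths are in m, angles in degrees, forces in N, time in s.
With the tool pointing down it reaches from about 0.3 to 0.95 m from the base axis. Payload 3.1 kg.
Tool frame: the origin (TCP) lies on the centre line of the jaws, within the pads' length; the fingertips stand env.finger_overhang ahead of it and the grasp point (between the pads) lies 8 mm behind it (env.finger_overhang is the distance from the TCP to the fingertips, in m); y points along the fingers, x is the direction in which the jaws open and shut, and the axes are right-handed (so a half turn about y gives the same grasp; the last joint's range is limited). The gripper opens to 85 mm and grips with 20 to 120 N. Pads are 22 mm wide; open, the fingers measure 114 mm over their backs; the gripper's body (76 mm by 85 mm) begins 54 mm behind the grasp point. The pads swing forward as they close: fully open they stand 13 mm farther back than shut.
Start: joints at [61.209, 17.653, 93.61, -0, 68.738, -3.994], TCP at [0.262, 0.567, 0.242] pointing down, gripper open.
Joint ranges: [-175.34, 175.34], [-45.06, 112.39], [2.9, 150.54], [-68.45, 248.45], [3.09, 151.38], [-168.51, 168.51]. Speed limits (degrees/s): [159.86, 159.86, 180, 180, 180, 180].

## Interface

Orientations are given as [roll, pitch, yaw] about the fixed x, y, z axes, in that order (R = Rz(yaw) Ry(pitch) Rx(roll)).
In Python, from station import env gives the robot as it stands. Calls block until the motion is done:
- env.move_pose(position, orientation): joint-space move of the TCP to a pose.
- env.movel(position, attitude=None, velocity=0.15): straight line of the TCP; attitude=None keeps the orientation; velocity is the mean speed in m/s.
- env.move_joints(angles): joint-space move.
- env.gripper_open() and env.grasp(force=None): open the fingers fully, or close them until they stop; force is the grip in N (None keeps the last).
- env.dwell(seconds).
- env.ik(position, orientation): joint angles nearest the present ones, or None.
- env.sense(): the state.
- env.read_camera(name): name is "scene" or "top" or "wrist"; returns (picture, depth): 480x640x3 uint8, blue, green, red; 480x640 float32, m along the optical axis (not along the pixel's ray), 0 where there is no reading.
- env.get_calibration(name): a dict with "vfov" (degrees; the focal length in pixels is half the picture's height over the tangent of half this angle, whatever the lens; pixels are square), "cx", "cy" (the principal point, pixels), "pose" (4x4, takes a point from camera to world coordinates). Camera axes: x right, y down, z forward; pixel columns grow to the right and rows downward; lengths in m; the calibration is good to about 2 mm. A picture is of the moment at which its call begins: read the wrist's pose just before it. get_calibration takes no time and is no camera call; for the wrist camera it gives the pose at the moment of the call.
A pose or a line that the arm cannot do raises env.Unreachable and nothing moves.
- env.close_job(): hands the job in, once; it reports no verdict.
Trained networks look in the newest picture that a camera, given by its name, has taken for a name from the list of things; names that differ only in an ending like _2 or _b are one class to them, and where a whole thing is asked for, a point or a joint stands for the part that bears it (a point fixed in the world has none). Each returns a list of dicts, best first, with "score" (0 to 1); they miss things now and then, are a little off and sometimes report something else, mostly with a low value. They report only what shows in the picture. A call takes as long as a camera call. They do not tell look-alikes from the thing itself.
- env.look_for(camera, thing): "location" ([x, y, z] in m, in the coordinates of the camera as it stood for that picture, good to about 4 mm: the middle of the surface that is visible of it).
- env.masks_of(camera, thing): "mask" (480x640 bool, what is visible of it).
The state is a dict: "time_s": time; "qpos": joint angles; "joint_velocities": joint speeds; "tau": joint torques, N m; "tcp_pos": TCP position; "eef_rot": TCP orientation; "force": force on the tool from outside, world axes, zero at the start; "wrist_torque": the same for the moment, N m; "width": opening from 0.0 (shut) to 1.0 (fully open).
Only numpy, scipy, OpenCV 4.12 (cv2) and the standard library are available. Lean on these libraries where they do the work, as an engineer would, in place of code of your own. Each camera call takes 0.05 s, during which the arm holds its last target.

## Working session

There is one attempt and no reset: what is moved stays moved. The work goes in short steps, each a Python script; the robot and the scene stay as the last script left them, time stands still between calls to the robot, and variables do not carry over. Pictures are saved under pics/ and viewed, and the job is handed in when it is done.

```bash
ls; mkdir -p pics; cat > h.py <<'E'
import numpy as np, cv2
from station import env
def K(name):
    c=env.get_calibration(name); f=240/np.tan(np.radians(c['vfov']/2)); return f,c['cx'],c['cy'],np.array(c['pose'])
def pts(name,depth,mask,cal=None):
    f,cx,cy,T=cal or K(name)
    v,u=np.nonzero(mask&(depth>0)); d=depth[v,u]
    P=np.stack([(u-cx)/f*d,(v-cy)/f*d,d,np.ones_like(d)]); return (T@P)[:3].T
def proj(name,p,cal=None):
    f,cx,cy,T=cal or K(name); q=np.linalg.inv(T)@np.append(p,1); return q[0]/q[2]*f+cx,q[1]/q[2]*f+cy
E
python3 - <<'E'
from h import *
for n in('scene','top','wrist'):
    p,d=env.read_camera(n); cv2.imwrite(f'pics/{n}0.png',p); np.save(f'd_{n}.npy',d); print(n,K(n))
    for t in('jig','bottle','lever_grip','gate_tip','lever_pivot'):
        f,cx,cy,T=K(n)
        for r in env.look_for(n,t)[:3]:
            print(t,round(r['score'],2),(T@np.append(r['location'],1))[:3].round(4))
s=env.sense();print(s['time_s'],s['tcp_pos'],s['eef_rot'],s['width'],env.finger_overhang)
E
```

```text
pics
scene (np.float64(558.8791510361458), 318.82899166623713, 242.73505784245268, array([[-0.47676174, -0.40485525,  0.78025026, -0.4076059 ],
       [-0.87874876,  0.19695724, -0.43475104,  0.44162962],
       [ 0.0223353 , -0.89291661, -0.44966772,  0.60265081],
       [ 0.        ,  0.        ,  0.        ,  1.        ]]))
jig 0.63 [0.4509 0.0998 0.0199]
bottle 0.93 [ 0.4532 -0.0951  0.045 ]
bottle 0.62 [0.4549 0.0447 0.0617]
lever_grip 0.86 [0.5157 0.0965 0.0753]
gate_tip 0.7 [0.514  0.0911 0.0755]
lever_pivot 0.63 [0.4462 0.0986 0.0161]
lever_pivot 0.27 [0.5113 0.0929 0.0719]
top (np.float64(485.5082685896728), 322.31374525017264, 234.03457361082224, array([[-0.01888394, -0.99305553,  0.11612114,  0.34295494],
       [-0.99979371,  0.0178868 , -0.00962328, -0.04505766],
       [ 0.00747942, -0.11627891, -0.99318844,  1.19940407],
       [ 0.        ,  0.        ,  0.        ,  1.        ]]))
jig 0.76 [0.4635 0.0854 0.0086]
bottle 0.54 [0.4576 0.0322 0.062 ]
bottle 0.48 [ 0.4574 -0.1025  0.0523]
lever_grip 0.61 [0.5232 0.0863 0.0725]
gate_tip 0.69 [ 0.3512 -0.2788  0.0301]
gate_tip 0.62 [0.5199 0.0891 0.0735]
lever_pivot 0.76 [0.4604 0.0849 0.0117]
wrist (np.float64(342.03144641933295), 319.8716379651911, 238.38123786806256, array([[ 4.18423179e-01,  8.66668048e-01,  2.71677268e-01,
         1.92401688e-01],
       [ 9.08252187e-01, -3.99236519e-01, -1.25252409e-01,
         5.99910963e-01],
       [-8.87744423e-05,  2.99159984e-01, -9.54202964e-01,
         3.74205927e-01],
       [ 0.00000000e+00,  0.00000000e+00,  0.00000000e+00,
         1.00000000e+00]]))
jig 0.85 [0.454  0.1674 0.0273]
bottle 0.37 [0.452  0.1671 0.0247]
lever_pivot 0.84 [0.448  0.169  0.0242]
0.9 [0.26218497 0.567363   0.24230524] [-8.99994760e+01 -1.60828283e-03  6.52008691e+01] 0.9997896638955546 0.011
```

View pics/scene0.png

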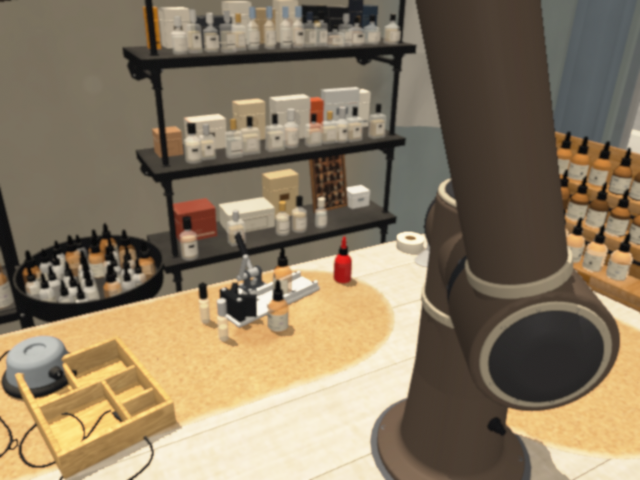

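View pics/top0.png

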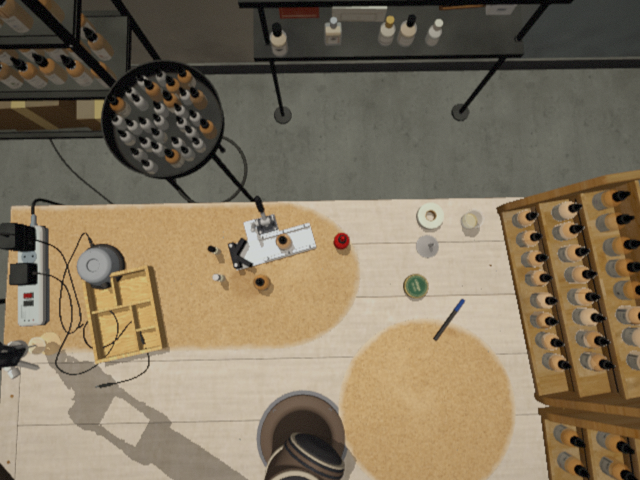

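View pics/wrist0.png

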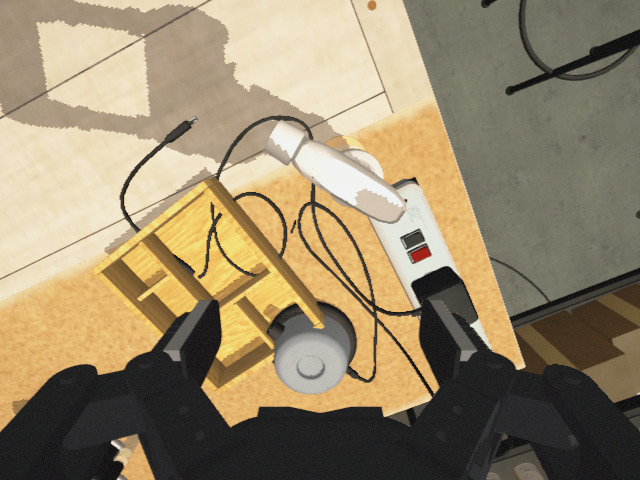

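The scene shows the jig at about px (265,295), with the spare bottle in front at (278,310) and the red look-alike at (342,262). In the top view the plate is at about (280,240), with the nest at (240,255), the bottle at (284,242), the lever grip at (258,205) and the red bottle at (341,241). The channel runs roughly along world +y and the lever is on the far side. I'll take one closer wrist view to refine this.

```bash
python3 - <<'E'
from h import *
env.move_pose([0.42,0.07,0.33],[-90,0,90])
env.dwell(0.2)
n='wrist'
c=K(n);p,d=env.read_camera(n); cv2.imwrite('pics/wrist1.png',p); np.savez('w1.npz',d=d,f=c[0],cx=c[1],cy=c[2],T=c[3],p=p)
M={}
for t in('jig','bottle','lever_grip','gate_tip','lever_pivot'):
    for r in env.look_for(n,t)[:3]:
        print(t,round(r['score'],2),(c[3]@np.append(r['location'],1))[:3].round(4))
for t in('jig','bottle'):
    for i,r in enumerate(env.masks_of(n,t)[:3]):
        m=r['mask'];q=pts(n,d,m,c);print(t,r['score'],m.sum(),q.mean(0),q.min(0),q.max(0)); np.save(f'm_{t}{i}.npy',m)
s=env.sense();print(s['time_s'],s['tcp_pos'],s['force'])
E
```

```text
jig 0.85 [0.4611 0.0893 0.0095]
bottle 0.91 [0.4554 0.0421 0.0646]
bottle 0.8 [ 0.458  -0.0979  0.0559]
lever_grip 0.57 [0.5285 0.0894 0.0827]
gate_tip 0.92 [0.5269 0.0866 0.0808]
lever_pivot 0.78 [0.4601 0.0914 0.0085]
jig 0.6 8877 [0.46559093 0.08173155 0.02418238] [ 0.39914883 -0.03745157 -0.81575773] [1.10006917 0.1814631  0.11141388]
bottle 0.76 1249 [ 0.45958957 -0.09447141  0.052178  ] [ 0.44469328 -0.15343931 -0.00068894] [ 0.50138883 -0.08159698  0.10408305]
bottle 0.72 917 [0.45568302 0.03958195 0.0657846 ] [0.44369072 0.02019584 0.01266832] [0.49211074 0.05645536 0.11180715]
3.4167 [0.41998546 0.07005172 0.32998231] [ 1.04612539 -0.73779607 -0.29043069]
```

View pics/wrist1.png

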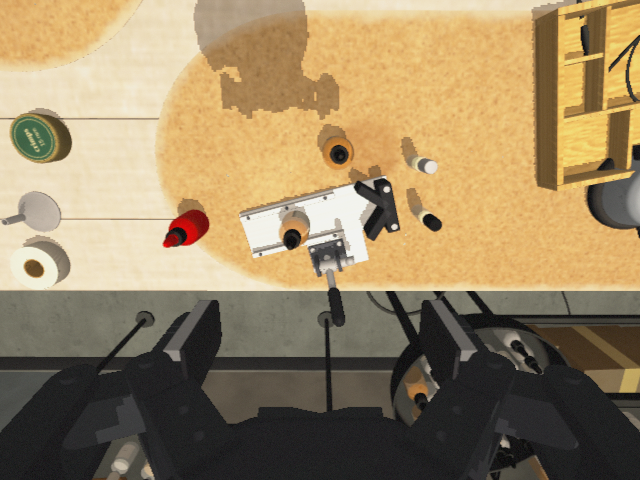

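The wrist view shows the plate from (240,213) to (385,200). The bottle's dropper is at (292,240), the V nest at (380,207), the lever pivot at (325,258) with its grip at (336,305), the red bottle at (185,228) and the spare at (338,152). Next I'll fit the jig pose by template.

```bash
cat > fit.py <<'E'
from h import *
from scipy.optimize import minimize
z=np.load('w1.npz'); c=(float(z['f']),float(z['cx']),float(z['cy']),z['T']); p=z['p']; d=z['d']
Q=pts('wrist',d,np.ones_like(d,bool),c).reshape(-1,3) if (d>0).all() else None
hsv=cv2.cvtColor(p,cv2.COLOR_BGR2HSV)
# rectify to plane z=8mm, 0.5 mm grid
xs=np.arange(0.38,0.56,0.0005); ys=np.arange(-0.06,0.20,0.0005)
X,Y=np.meshgrid(xs,ys,indexing='ij'); f,cx,cy,T=c
P=np.stack([X,Y,0*X+.008,0*X+1]).reshape(4,-1); q=np.linalg.inv(T)@P
U=(q[0]/q[2]*f+cx).reshape(X.shape).astype('f4');V=(q[1]/q[2]*f+cy).reshape(X.shape).astype('f4')
R=cv2.remap(p,U,V,cv2.INTER_LINEAR); S=cv2.remap(hsv,U,V,cv2.INTER_LINEAR)[...,1].astype(float)
cv2.imwrite('pics/rect.png',cv2.resize(R,None,fx=1.4,fy=1.4)[:600,:800])
# edge score: saturation outside (wood) high, inside low, across template edges
from scipy.ndimage import map_coordinates,gaussian_filter
S=gaussian_filter(S,2)
def edges():
    out=[]
    L=lambda a,b,n,k:[out.append((*(np.array(a)+(np.array(b)-a)*t),*n)) for t in np.linspace(0,1,k)]
    L((-155,33),(-35,33),(0,1),60)   # near edge
    L((-160,-28),(-160,28),(-1,0),30)
    L((-155,-33),(-88,-33),(0,-1),30)
    L((-2,-73),(-2,-38),(1,0),15)
    return np.array(out)
E=edges()
def tf(th,x):
    cc,s=np.cos(th[2]),np.sin(th[2]); return th[:2]+x@np.array([[cc,s],[-s,cc]])
def samp(w): return map_coordinates(S,[(w[:,0]-xs[0])/.0005,(w[:,1]-ys[0])/.0005],order=1,mode='nearest')
def cost(v):
    th=(v[0]/1e3,v[1]/1e3,v[2]/100)
    return -np.mean(np.clip(samp(tf(th,(E[:,:2]+4*E[:,2:])/1e3))-samp(tf(th,(E[:,:2]-4*E[:,2:])/1e3)),-60,60))
best=None
for a in np.radians([95,100,105,110]):
  for ox in(.42,.43,.44,.45):
    for oy in(.12,.135,.15):
      r=minimize(cost,[ox*1e3,oy*1e3,a*100],method='Nelder-Mead',options=dict(initial_simplex=np.array([[ox*1e3,oy*1e3,a*100]])+np.array([[0,0,0],[8,0,0],[0,8,0],[0,0,5]])))
      if best is None or r.fun<best.fun: best=r
v=best.x; th=np.array([v[0]/1e3,v[1]/1e3,v[2]/100]); print(best.fun,th[:2],np.degrees(th[2])); np.save('jig.npy',th)
im=p.copy()
def J(x,y,zz): return np.append(tf(th,np.array([x,y])/1e3),zz/1e3)
def line(A,col):
    for a,b in zip(A[:-1],A[1:]): cv2.line(im,*[tuple(int(round(t)) for t in proj('wrist',J(*k),c)) for k in(a,b)],col,1)
line([(-160,33,8),(45,33,8),(45,-33,8),(-2,-33,8),(-2,-78,8),(-82,-78,8),(-82,-33,8),(-160,-33,8),(-160,33,8)],(0,0,255))
for s in(23,-23): line([(-157,s,20),(-27,s,20)],(255,0,0))
line([(-58,-60,38),(-58,-104,102)],(0,255,0)); line([(-28.5,-60,38),(-28.5,-39,92)],(255,0,255))
cv2.imwrite('pics/ov.png',cv2.resize(im[130:340,150:460],None,fx=2.5,fy=2.5))
# bottle, in jig coords
m=np.load('m_bottle1.npy'); q=pts('wrist',d,m,c)
print([ (round(lo), np.median(q[(q[:,2]>lo/1e3)&(q[:,2]<lo/1e3+.01)],0)) for lo in range(20,115,10)])
cc,s=np.cos(th[2]),np.sin(th[2]);Ri=np.array([[cc,-s],[s,cc]])
top=q[(q[:,2]>.1)&(q[:,2]<.115)]; print('dropper top jig',(top[:,:2].mean(0)-th[:2])@Ri*1e3,len(top))
for nm,w in(('grip',(.5285,.0894)),('red',(.456,-.096)),('spare?',(.455,.045))): print(nm,(np.array(w)-th[:2])@Ri*1e3)
E
python3 fit.py
```

```text
-60.0 [0.44072176 0.11962091] 104.32043903828072
[(20, array([0.44680118, 0.04267737, 0.02475458])), (30, array([0.44655453, 0.04206506, 0.03496922])), (40, array([0.44663585, 0.04359812, 0.04557968])), (50, array([0.44972317, 0.04297201, 0.057578  ])), (60, array([0.45547515, 0.04111757, 0.06470187])), (70, array([0.45516956, 0.03952202, 0.07618645])), (80, array([0.45910515, 0.03972339, 0.0866737 ])), (90, array([0.45927267, 0.03890028, 0.09640113])), (100, array([0.46160887, 0.03845489, 0.10645913])), (110, array([0.46351744, 0.03758319, 0.11046679]))]
dropper top jig [-84.18591972  -0.48592198] 71
grip [-50.99335549 -77.57576939]
red [-212.70003601   38.52918087]
spare? [-75.83390564   4.6225096 ]
```

View pics/ov.png

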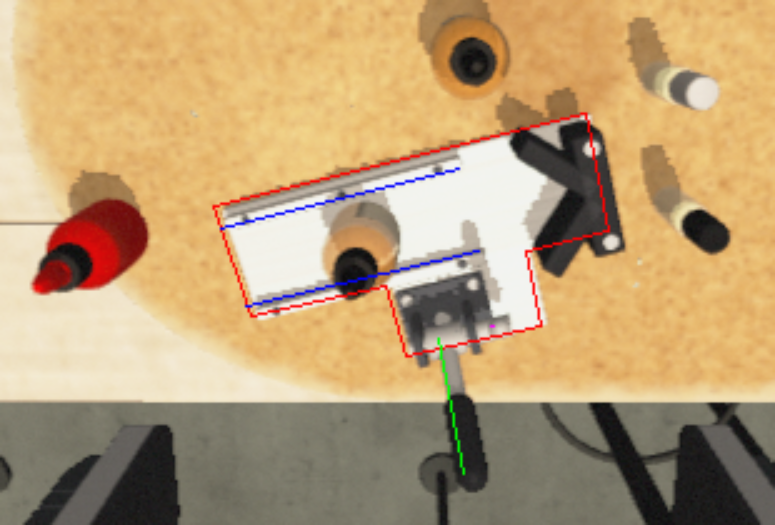

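```bash
sed -i 's/gaussian_filter(S,2)/gaussian_filter(S,1.2)/; s/4\*E\[:,2:\]/1.5*E[:,2:]/g; s/,-60,60))/,-20,90))/' fit.py; sed -i 's/^best=None/best=None/; s/L((-2,-73),(-2,-38),(1,0),15)/L((-2,-73),(-2,-38),(1,0),20);L((-77,-78),(-65,-78),(0,-1),1)/' fit.py
sed -i 's/cv2.resize(im\[130:340,150:460\],None,fx=2.5,fy=2.5)/cv2.resize(im[170:330,220:420],None,fx=3.7,fy=3.7)/' fit.py; sed -i 's#pics/ov.png#pics/ov2.png#' fit.py; python3 fit.py
```

```text
-81.60238875868583 [0.44003827 0.12245976] 105.1648237029356
[(20, array([0.44680118, 0.04267737, 0.02475458])), (30, array([0.44655453, 0.04206506, 0.03496922])), (40, array([0.44663585, 0.04359812, 0.04557968])), (50, array([0.44972317, 0.04297201, 0.057578  ])), (60, array([0.45547515, 0.04111757, 0.06470187])), (70, array([0.45516956, 0.03952202, 0.07618645])), (80, array([0.45910515, 0.03972339, 0.0866737 ])), (90, array([0.45927267, 0.03890028, 0.09640113])), (100, array([0.46160887, 0.03845489, 0.10645913])), (110, array([0.46351744, 0.03758319, 0.11046679]))]
dropper top jig [-87.10273361   0.83769563] 71
grip [-55.04982833 -76.73293126]
red [-215.02793813   41.74244333]
spare? [-78.67634476   5.82249085]
```

View pics/ov2.png

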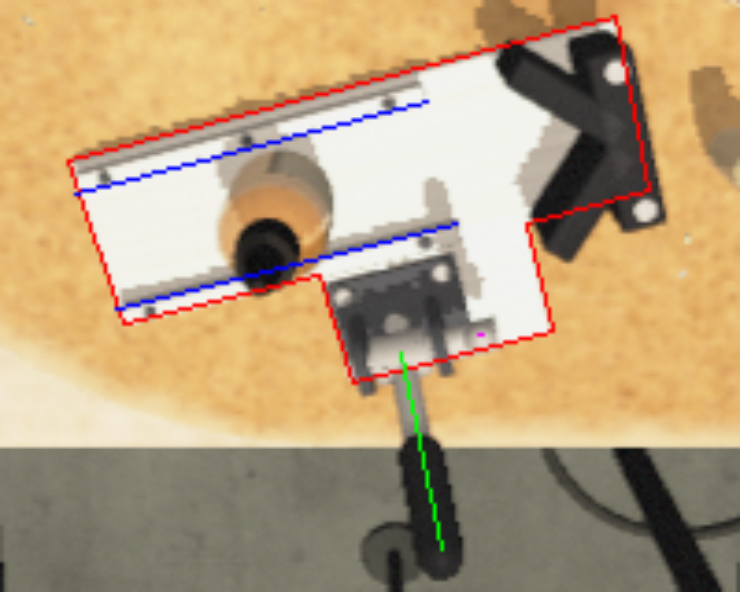

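The fit is good now: the plate outline, rails and handle line coincide with the picture. The bottle is at about fixture x −87, y 1. Next I'll check the red bottle's clearance and the IK.

```bash
cat >> h.py <<'E'
from scipy.spatial.transform import Rotation as Ro
th=np.load('jig.npy') if __import__('os').path.exists('jig.npy') else np.zeros(3)
e1=np.array([np.cos(th[2]),np.sin(th[2]),0]); e2=np.array([-np.sin(th[2]),np.cos(th[2]),0]); ez=np.array([0,0,1.])
def J(x,y,z): return np.array([th[0],th[1],0])+(x*e1+y*e2+z*ez)/1e3
def toJ(w): w=np.asarray(w)-np.array([th[0],th[1],0]); return np.stack([w@e1,w@e2,w@ez],-1)*1e3
def ori(a,n): # tool y=a (approach), tool z=n
    R=np.stack([np.cross(a,n),a,n],1); return Ro.from_matrix(R).as_euler('xyz',degrees=True)
OH=env.finger_overhang*1e3
def push_pose(xc,y,t,ztip,fwd=1):
    t=np.radians(t); a=np.sin(t)*e1-np.cos(t)*ez; n=np.cos(t)*e1+np.sin(t)*ez
    tip=J(xc-11*np.cos(t),y,ztip); return tip-a*OH/1e3, ori(a,fwd*n)
E
python3 - <<'E'
from h import *
z=np.load('w1.npz'); c=(float(z['f']),float(z['cx']),float(z['cy']),z['T']);d=z['d']
q=toJ(pts('wrist',d,np.load('m_bottle0.npy'),c))
for lo in range(0,110,10):
    k=q[(q[:,2]>lo)&(q[:,2]<lo+10)&(q[:,0]>-260)]
    if len(k): print(lo,len(k),k.min(0).round(),k.max(0).round())
print(env.sense()['qpos'].round(1) if hasattr(env.sense()['qpos'],'round') else env.sense()['qpos'])
for fwd in(1,-1):
  for xc in(-113,-20):
    for zz in(28,140):
      P,o=push_pose(xc,4,15,zz,fwd); r=env.ik(P,o); print(fwd,xc,zz,None if r is None else np.round(r,1))
  for y in(-135,-50):
    for zz in(80,200):
      a=-ez; 
      for nm,n in(('x',e1),('y',e2)):
        P=J(-58,y,zz)+ez*OH/1e3; r=env.ik(P,ori(a,fwd*n)); print('lev',nm,fwd,y,zz,None if r is None else np.round(r,1))
E
```

```text
0 63 [-260.    6.    0.] [-203.   54.   10.]
10 81 [-225.   21.   10.] [-202.   55.   20.]
20 89 [-224.   20.   20.] [-203.   54.   30.]
30 107 [-225.   20.   30.] [-202.   54.   40.]
40 135 [-231.   17.   40.] [-203.   55.   50.]
50 368 [-237.   18.   50.] [-204.   53.   60.]
60 70 [-225.   25.   60.] [-212.   46.   70.]
70 161 [-231.   26.   70.] [-212.   46.   80.]
80 61 [-230.   26.   80.] [-216.   45.   90.]
90 70 [-226.   30.   90.] [-217.   41.  100.]
100 21 [-224.   33.  100.] [-219.   39.  104.]
[  3.6  -9.7 112.6   0.   77.1 -86.4]
1 -113 28 [-14.   22.3 117.6  17.4  48.9 -41.7]
1 -113 140 [-14.   10.9 115.4  14.8  62.  -37.1]
1 -20 28 [ -3.8  19.7 121.5  20.1  45.5 -33.9]
1 -20 140 [ -3.8   7.7 119.2  16.6  59.2 -28.3]
lev x 1 -135 80 [  5.7  24.8 103.5   0.   51.8  -9.5]
lev y 1 -135 80 [  5.7  24.8 103.5  -0.   51.8 -99.5]
lev x 1 -135 200 [ 5.7 16.1 99.5  0.  64.4 -9.5]
lev y 1 -135 200 [  5.7  16.1  99.5  -0.   64.4 -99.5]
lev x 1 -50 80 [  4.1  16.9 114.9   0.   48.2 -11.1]
lev y 1 -50 80 [   4.1   16.9  114.9   -0.    48.2 -101.1]
lev x 1 -50 200 [  4.1   6.9 110.6   0.   62.5 -11.1]
lev y 1 -50 200 [   4.1    6.9  110.6   -0.    62.5 -101.1]
-1 -113 28 [-14.   22.3 117.6  17.4  48.9 138.3]
-1 -113 140 [-14.   10.9 115.4  14.8  62.  142.9]
-1 -20 28 [ -3.8  19.7 121.5  20.1  45.5 146.1]
-1 -20 140 [ -3.8   7.7 119.2  16.6  59.2 151.7]
lev x -1 -135 80 None
lev y -1 -135 80 [  5.7  24.8 103.5  -0.   51.8  80.5]
lev x -1 -135 200 None
lev y -1 -135 200 [ 5.7 16.1 99.5  0.  64.4 80.5]
lev x -1 -50 80 None
lev y -1 -50 80 [  4.1  16.9 114.9  -0.   48.2  78.9]
lev x -1 -50 200 None
lev y -1 -50 200 [  4.1   6.9 110.6   0.   62.5  78.9]
```

```bash
python3 - <<'E'
from h import *
env.grasp(20)
P,o=push_pose(-115,4,15,150); env.move_pose(P,o)
P,o=push_pose(-115,4,15,28); env.movel(P,velocity=0.1)
s=env.sense();print(s['time_s'],toJ(s['tcp_pos']),s['force'],s['width'])
for n in('scene','wrist'):
    p,d=env.read_camera(n); 
    if n=='scene': p=cv2.resize(p[200:370,150:400],None,fx=3,fy=3)
    cv2.imwrite(f'pics/{n}2.png',p)
E
```

```text
6.3833 [-128.79126912    3.37392985   39.21795884] [ 0.03584362 -0.14148829 -0.24940803] -0.0012335316972547986
```

View pics/scene2.png

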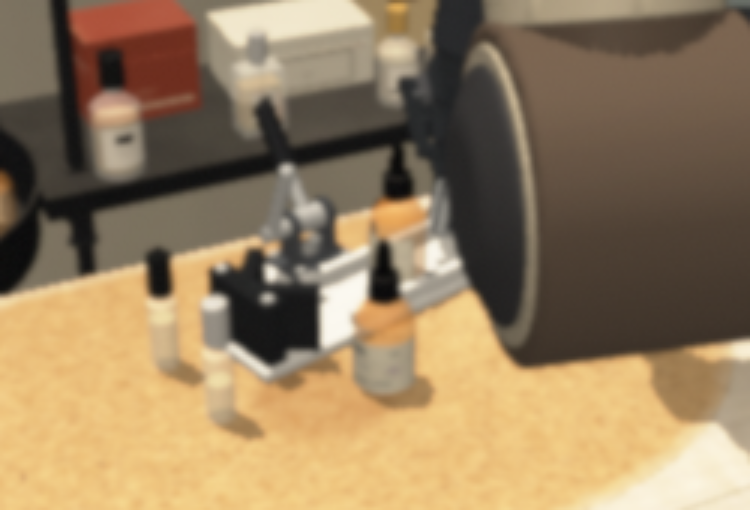

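View pics/wrist2.png

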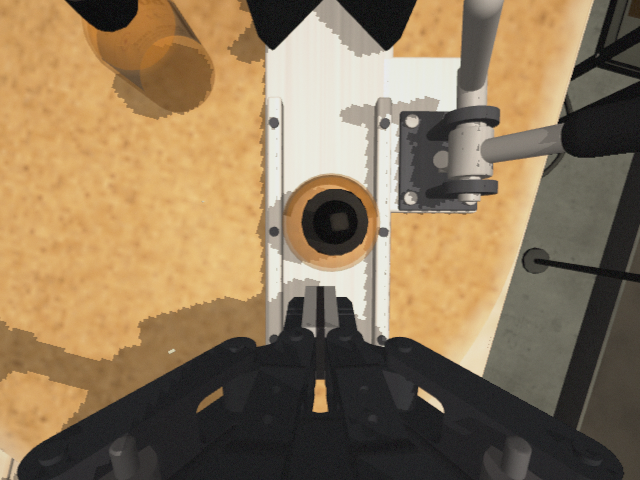

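The wrist view shows the closed fingers (320,300) centred behind the bottle (332,222) with the channel free. The gripper's linkages spread wide, so I'll check them against the gate bar, and the wrist housing against the spare bottle, using depth.

```bash
python3 - <<'E'
from h import *
c=K('wrist');p,d=env.read_camera('wrist')
v,u=np.mgrid[:480,:640]
q=toJ(pts('wrist',d,(d>0)&(v>280),c)); dark=p.max(2)[(d>0)&(v>280)]<70
dx=115-19.25
q=q[dark&(q[:,2]>25)]; q[:,0]+=dx
print('gripper pts after push, near gate bar (x -40..-18):')
for lo in range(25,240,12):
    k=q[(q[:,2]>lo)&(q[:,2]<lo+12)]
    if len(k): print(lo,len(k),'x',k[:,0].min().round(),k[:,0].max().round(),'y',k[:,1].min().round(),k[:,1].max().round())
c=K('scene');p,d=env.read_camera('scene')
m=np.zeros_like(d,bool); m[200:325,300:400]=1
w=pts('scene',d,m,c); w=w[(w[:,0]<0.42)&(w[:,2]>.05)]
for lo in np.arange(.04,.3,.02):
    k=w[(w[:,2]>lo)&(w[:,2]<lo+.02)]
    if len(k): print(lo.round(2),len(k),k.min(0).round(3),k.max(0).round(3))
for r in env.look_for('scene','spare_bottle')[:3]: print(r['score'],toJ((c[3]@np.append(r['location'],1))[:3]))
E
```

```text
gripper pts after push, near gate bar (x -40..-18):
25 11 x -25.0 -20.0 y -7.0 12.0
37 464 x -28.0 -20.0 y -10.0 17.0
49 628 x -32.0 -23.0 y -10.0 17.0
61 942 x -53.0 -26.0 y -18.0 25.0
73 7636 x -55.0 -27.0 y -35.0 42.0
85 7561 x -58.0 -30.0 y -44.0 51.0
97 15513 x -59.0 -30.0 y -54.0 62.0
109 21833 x -52.0 -33.0 y -59.0 66.0
121 5720 x -43.0 -34.0 y -56.0 63.0
0.24 10 [0.028 0.19  0.256] [0.057 0.197 0.26 ]
0.26 370 [-0.02   0.121  0.26 ] [0.049 0.203 0.28 ]
0.28 1126 [-0.028  0.128  0.28 ] [0.066 0.21  0.3  ]
0.7 [-7.39302235 83.17728001 47.94295138]
```

The linkage would overlap the gate bar at z 85–97, since it reaches y −44 at x −30. I'll therefore shift the tool to y +8, raise it slightly, and lean it to 32° once clear of the red bottle. That puts the linkage about 14 mm behind the bar.

```bash
python3 - <<'E'
from h import *
P,o=push_pose(-20,8,32,30); print(env.ik(P,o))
P,o=push_pose(-115,8,15,30); env.movel(P,o)
F0=np.array(env.sense()['force'])
P,o=push_pose(-65,8,32,30); env.movel(P,o,velocity=0.04)
s=env.sense();print(s['time_s'],toJ(s['tcp_pos']),(np.array(s['force'])-F0).round(2))
c=K('wrist');p,d=env.read_camera('wrist');cv2.imwrite('pics/wrist3.png',p)
v,u=np.mgrid[:480,:640];mm=(d>0)&(v>280)
q=toJ(pts('wrist',d,mm,c)); q=q[(p.max(2)[mm]<70)&(q[:,2]>25)]; q[:,0]+=65-19.25
k=q[(q[:,1]<-28)&(q[:,2]<105)]; print('max x for y<-28',k[:,0].max(),'at',k[k[:,0].argmax()])
E
```

```text
[-13.35957683  25.8246721  118.51209754  33.62833465  57.21638235
 -52.46128418]
8.2417 [-80.07441673   8.1749308   39.3880653 ] [-1.17 -1.91  0.89]
max x for y<-28 -24.593348969215 at [-24.59334897 -50.98364721  42.40442385]
```

View pics/wrist3.png

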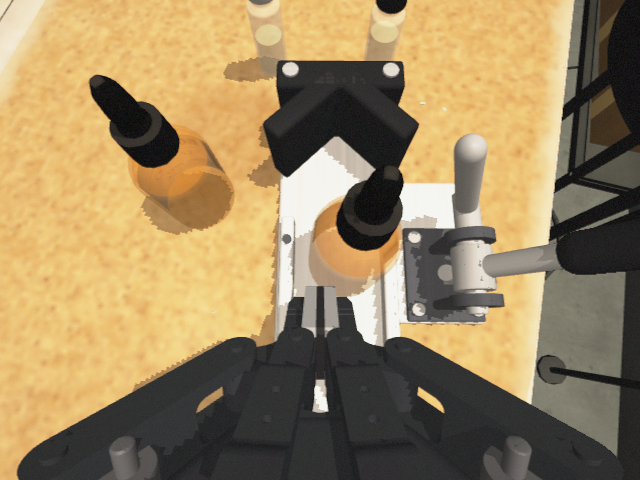

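```bash
cat > chk.py <<'E'
from h import *
def check(cam='wrist'):
    c=K(cam);p,d=env.read_camera(cam);v,u=np.mgrid[:480,:640]
    q=toJ(pts(cam,d,(d>0),c)).reshape(-1,3)
    # same order as nonzero
    col=p[d>0].max(1)
    x0,x1=-90,30
    k=q[(q[:,0]>x0)&(q[:,0]<x1)&(abs(q[:,1])<30)]
    for lo in range(56,112,8):
        m=k[(k[:,2]>lo)&(k[:,2]<lo+8)]
        if len(m)>5: print(lo,len(m),'x',m[:,0].min().round(),m[:,0].max().round(),'y',m[:,1].min().round(),m[:,1].max().round())
    return p,d,c
E
python3 - <<'E'
from chk import *
check('wrist'); print('top'); check('top')
c=K('wrist'); nad=proj('wrist',J(*(toJ(c[3][:3,3])*[1,1,0])),c); print('nadir',nad)
E
```

```text
56 2358 x -90.0 -31.0 y -25.0 22.0
64 2764 x -90.0 -34.0 y -22.0 26.0
72 1733 x -90.0 -44.0 y -24.0 30.0
80 1141 x -90.0 -37.0 y -22.0 19.0
88 1154 x -57.0 -38.0 y -18.0 1.0
96 543 x -52.0 -43.0 y -14.0 -3.0
104 1022 x -52.0 -42.0 y -14.0 -4.0
top
56 89 x -84.0 29.0 y -22.0 25.0
64 67 x -89.0 -33.0 y -20.0 25.0
72 23 x -90.0 -41.0 y -13.0 23.0
80 34 x -90.0 -38.0 y -15.0 14.0
88 16 x -54.0 -42.0 y -16.0 2.0
104 13 x -52.0 -43.0 y -11.0 -3.0
nadir (np.float64(319.92314595234626), np.float64(327.3405329329584))
```

The bottle sits toward the −y rail (dropper at y about −8), and the +8 offset makes the finger edge push it sideways. I'll back off and recentre.

```bash
python3 - <<'E'
from chk import *
P,o=push_pose(-75,8,32,30); env.movel(P,o,velocity=.1)
P,o=push_pose(-75,-3,32,30); env.movel(P,o,velocity=.1)
p,d,c=check('wrist'); cv2.imwrite('pics/wrist4.png',p)
v,u=np.mgrid[:480,:640];mm=(d>0)&(v>300)
q=toJ(pts('wrist',d,mm,c)); q=q[(p.max(2)[mm]<70)&(q[:,2]>58)]; q[:,0]+=75-19.25
k=q[(q[:,1]<-28)&(q[:,2]<108)]; print('max x for y<-28',k[k[:,0].argmax()])
s=env.sense();print(s['time_s'],s['force'])
E
```

```text
56 2004 x -90.0 -37.0 y -22.0 15.0
64 1568 x -65.0 -41.0 y -19.0 11.0
72 407 x -61.0 -51.0 y -14.0 6.0
80 1534 x -60.0 -42.0 y -14.0 6.0
88 460 x -60.0 -47.0 y -13.0 4.0
96 521 x -56.0 -49.0 y -10.0 1.0
104 877 x -55.0 -46.0 y -9.0 0.0
max x for y<-28 [-41.85930945 -29.88061394  75.6961404 ]
8.95 [ 0.04683361 -0.07911144 -1.13429022]
```

View pics/wrist4.png

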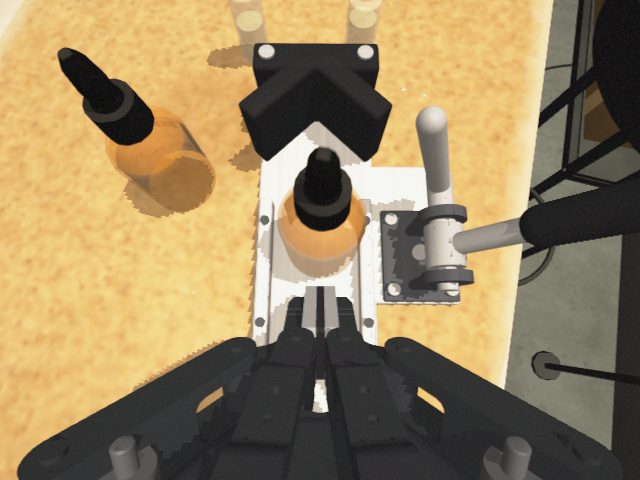

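The bottle is upright again at y about −4 and centred in front of the fingers. The linkage will pass 8 mm behind the bar. Pushing home, with the force monitored.

```bash
python3 - <<'E'
from chk import *
F0=np.array(env.sense()['force'])
P,o=push_pose(-28,-2,32,30); env.movel(P,o,velocity=.04)
for x in np.arange(-26,-12,1.0):
    P,o=push_pose(x,-2,32,30); env.movel(P,o,velocity=.03); env.dwell(.05)
    s=env.sense(); F=np.array(s['force'])-F0; print(x,(F@e1).round(2),(F@e2).round(2),F[2].round(2))
    if F@e1<-6: break
print(s['time_s'],toJ(s['tcp_pos']))
p,d,c=check('wrist'); cv2.imwrite('pics/wrist5.png',p)
E
```

```text
-26.0 -0.1 -0.13 1.82
-25.0 0.48 0.29 1.49
-24.0 0.41 0.74 0.64
-23.0 -0.67 -0.21 0.52
-22.0 -0.03 0.05 1.59
-21.0 0.15 -0.58 1.46
-20.0 -1.62 0.81 0.47
-19.0 -5.06 1.8 2.34
-18.0 -7.21 2.95 3.68
12.975 [-35.01374124  -2.16390546  39.2292679 ]
56 2773 x -63.0 10.0 y -22.0 15.0
64 2937 x -66.0 6.0 y -23.0 30.0
72 4589 x -69.0 -4.0 y -30.0 30.0
80 5573 x -71.0 6.0 y -30.0 30.0
88 1649 x -61.0 2.0 y -30.0 30.0
96 4005 x -64.0 -1.0 y -26.0 22.0
104 8177 x -69.0 2.0 y -30.0 29.0
```

View pics/wrist5.png

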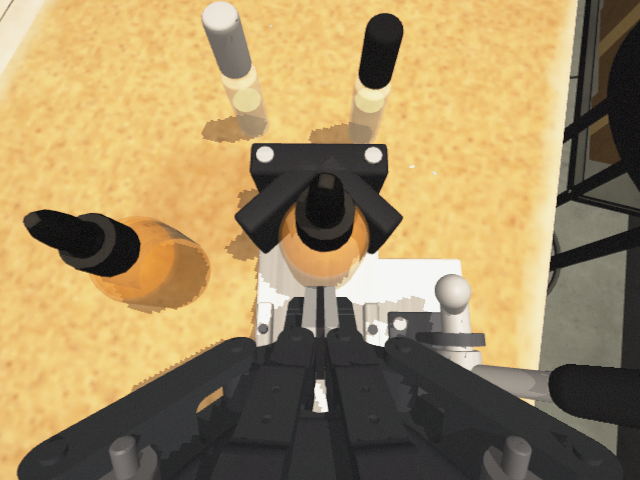

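Contact came at x −20, as predicted, and the picture shows the bottle (325,240) between both walls. I'll back off, check that it's seated, then go up.

```bash
python3 - <<'E'
from chk import *
P,o=push_pose(-70,-2,32,30); env.movel(P,o,velocity=.12)
P,o=push_pose(-80,-2,32,75); env.movel(P,o,velocity=.15)
env.dwell(.1)
c=K('wrist');p,d=env.read_camera('wrist'); cv2.imwrite('pics/wrist6.png',p)
q=toJ(pts('wrist',d,d>0,c)); q=q[(q[:,0]>-24)&(q[:,0]<30)&(abs(q[:,1])<24)]
for lo in range(56,116,8):
    m=q[(q[:,2]>lo)&(q[:,2]<lo+8)]
    if len(m)>5: print(lo,len(m),m.min(0).round(),m.max(0).round())
print(env.sense()['time_s'])
E
```

```text
56 1031 [-21. -22.  56.] [10. 15. 64.]
64 863 [-18. -18.  64.] [ 6. 11. 72.]
72 326 [-14. -14.  72.] [-2.  7. 80.]
80 802 [-13. -13.  80.] [ 4.  7. 88.]
88 270 [-11.  -9.  88.] [-1.  6. 96.]
96 286 [-9. -8. 96.] [ -1.   2. 104.]
104 361 [ -8.  -7. 104.] [  0.   1. 111.]
14.2167
```

View pics/wrist6.png

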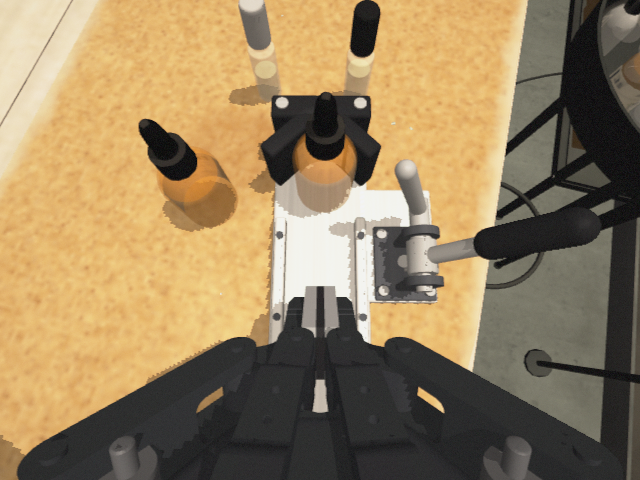

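The bottle body centres about 3 mm toward −y of the nest centre. The lateral reaction (3 N against 7 N) also suggests it jammed on the −y wall, held by finger friction. I'll re-engage and push diagonally along that wall, toward +x and +y.

```bash
python3 - <<'E'
from chk import *
P,o=push_pose(-70,-5,32,30); env.movel(P,o,velocity=.15)
F0=np.array(env.sense()['force'])
P,o=push_pose(-24,-5,32,30); env.movel(P,o,velocity=.1)
env.dwell(.05);F0=np.array(env.sense()['force'])
x,y=-23.,-5.
for i in range(26):
    P,o=push_pose(x,y,32,30); env.movel(P,o,velocity=.03)
    s=env.sense(); F=np.array(s['force'])-F0; fx,fy=F@e1,F@e2; print(x,y,fx.round(2),fy.round(2),F[2].round(2))
    if y>8 or fx<-14: break
    if fx>-3: x+=.7
    else:
        y+=.7
        if fx>-6: x+=.7
P,o=push_pose(-50,y,32,30); env.movel(P,o,velocity=.1)
P,o=push_pose(-80,-2,32,75); env.movel(P,o,velocity=.15)
env.dwell(.1)
c=K('wrist');p,d=env.read_camera('wrist'); cv2.imwrite('pics/wrist7.png',p)
q=toJ(pts('wrist',d,d>0,c)); q=q[(q[:,0]>-24)&(q[:,0]<30)&(abs(q[:,1])<24)]
for lo in range(56,116,8):
    m=q[(q[:,2]>lo)&(q[:,2]<lo+8)]
    if len(m)>5: print(lo,len(m),m.min(0).round(),m.max(0).round())
print(env.sense()['time_s'])
E
```

```text
-23.0 -5.0 -0.89 -0.47 -0.67
-22.3 -5.0 0.03 -0.86 -0.86
-21.6 -5.0 -0.36 0.57 0.81
-20.900000000000002 -5.0 0.11 -0.12 -0.15
-20.200000000000003 -5.0 -1.27 -0.01 -0.82
-19.500000000000004 -5.0 -3.78 -0.58 0.24
-18.800000000000004 -4.3 -5.5 1.12 1.82
-18.100000000000005 -3.5999999999999996 -5.05 1.71 1.45
-17.400000000000006 -2.8999999999999995 -7.43 1.57 1.47
-17.400000000000006 -2.1999999999999993 -7.07 1.26 0.96
-17.400000000000006 -1.4999999999999993 -6.8 1.78 1.77
-17.400000000000006 -0.7999999999999994 -5.59 0.69 2.01
-16.700000000000006 -0.09999999999999942 -6.43 2.25 1.23
-16.700000000000006 0.6000000000000005 -6.96 1.01 1.06
-16.700000000000006 1.3000000000000005 -6.35 -0.7 0.5
-16.700000000000006 2.0000000000000004 -5.88 -0.99 -0.47
-16.000000000000007 2.7 -6.8 -2.29 -1.22
-16.000000000000007 3.4000000000000004 -7.0 -3.36 -0.19
-16.000000000000007 4.1000000000000005 -7.0 -3.69 -0.29
-16.000000000000007 4.800000000000001 -6.39 -2.32 -0.8
-16.000000000000007 5.500000000000001 -7.55 -3.02 -1.49
-16.000000000000007 6.200000000000001 -7.62 -4.25 -0.82
-16.000000000000007 6.900000000000001 -8.37 -3.11 -0.6
-16.000000000000007 7.600000000000001 -8.44 -2.55 -0.77
-16.000000000000007 8.3 -8.62 -3.51 -0.18
56 1017 [-21. -17.  56.] [ 9. 20. 64.]
64 875 [-18. -14.  64.] [ 6. 16. 72.]
72 320 [-13.  -9.  72.] [-4. 12. 80.]
80 808 [-13.  -9.  80.] [ 5. 12. 88.]
88 267 [-12.  -5.  88.] [-1.  9. 96.]
96 292 [-9. -4. 96.] [ -2.   7. 104.]
104 352 [ -8.  -3. 104.] [  0.   6. 111.]
22.7417
```

View pics/wrist7.png

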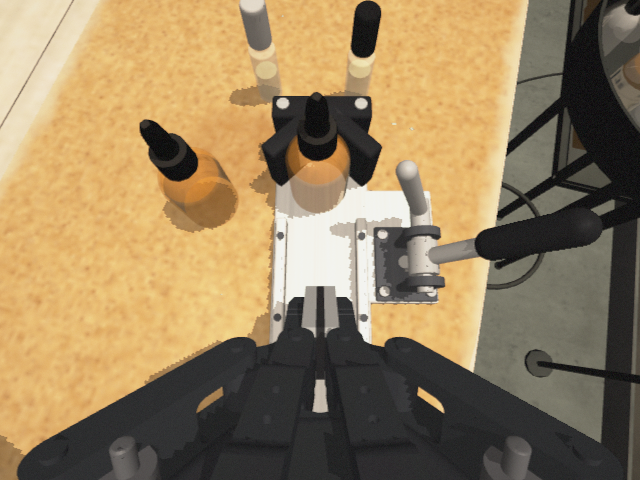

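```bash
python3 - <<'E'
from h import *
p=cv2.imread('pics/wrist7.png');p6=cv2.imread('pics/wrist6.png');c=K('wrist')
def ov(p,draw):
    S=6;u0,v0=255,85
    im=cv2.resize(p[85:185,255:388],None,fx=S,fy=S,interpolation=cv2.INTER_CUBIC)
    if draw:
        def pl(A,col): cv2.polylines(im,[np.array([[(a-u0+.5)*S,(b-v0+.5)*S] for a,b in(proj('wrist',J(*k),c) for k in A)],np.int32)],False,col,1)
        pl([(-5,27.2+5,53),(27.2,0,53),(-5,-32.2,53)],(0,255,0))
        pl([(45,-33,8),(45,33,8)],(0,0,255))
        t=np.linspace(0,2*np.pi,60); pl([(19.25*np.cos(k),19.25*np.sin(k),60) for k in t],(255,255,0))
    return im
cv2.imwrite('pics/ov7.png',ov(p,1)[:600,:800]); cv2.imwrite('pics/ov6.png',ov(p6,1)[:600,:800])
E
```

```text
(no output)
```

View pics/ov7.png

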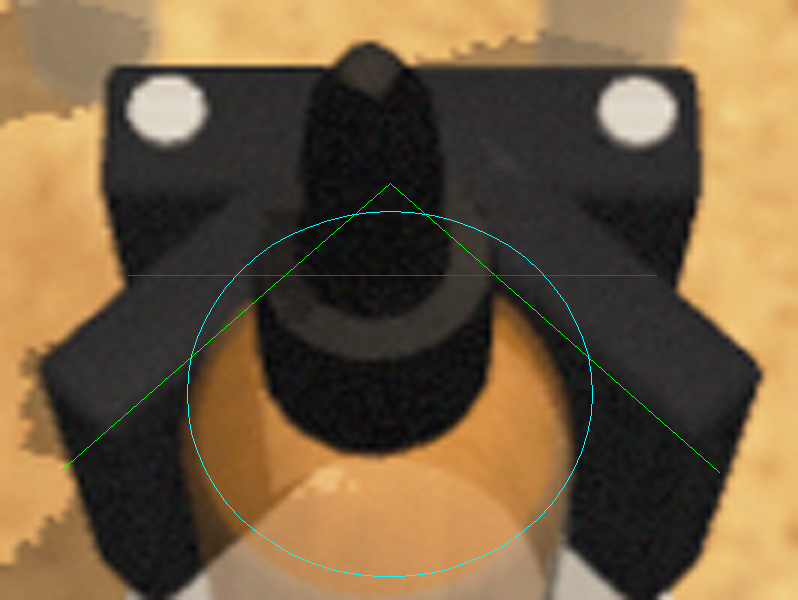

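View pics/ov6.png

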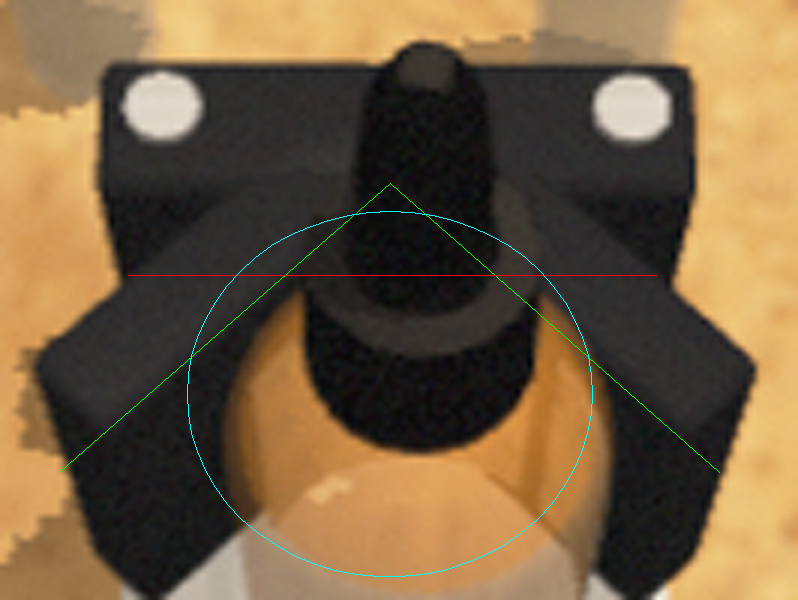

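The overlays show it clearly: bottle centre relative to nest centre was −2.1 mm (in y) before, and is +2.3 mm now. The drag overshot onto the +y wall. I'll make a shorter reverse sweep, tracking penetration depth to stop at the deepest point.

```bash
cat > look.py <<'E'
from h import *
def look(name):
    c=K('wrist');p,d=env.read_camera('wrist')
    q=toJ(pts('wrist',d,d>0,c)); q=q[(q[:,0]>-24)&(q[:,0]<30)&(abs(q[:,1])<24)]
    for lo in (56,64,80,104):
        m=q[(q[:,2]>lo)&(q[:,2]<lo+8)]
        if len(m)>5: print(lo,len(m),m.min(0).round(1),m.max(0).round(1))
    cv2.imwrite(name,cv2.resize(p[85:225,225:415],None,fx=4,fy=4,interpolation=cv2.INTER_CUBIC))
    print('t',env.sense()['time_s'])
E
python3 - <<'E'
from look import *
P,o=push_pose(-60,4,32,30); env.movel(P,o,velocity=.2)
P,o=push_pose(-23,4,32,30); env.movel(P,o,velocity=.12)
env.dwell(.05);F0=np.array(env.sense()['force'])
def f():
    F=[]
    for _ in range(3): env.dwell(.01);F.append(np.array(env.sense()['force'])-F0)
    F=np.mean(F,0);return F@e1,F@e2
x,y=-21.,4.;ds=[]
while x<-14:
    P,o=push_pose(x,y,32,30); env.movel(P,o,velocity=.05); fx,fy=f(); print(x,y,round(fx,1),round(fy,1))
    if fx<-5: break
    x+=1
for i in range(12):
    y-=.5
    P,o=push_pose(x,y,32,30); env.movel(P,o,velocity=.05); fx,fy=f(); dl=x+fx/2.8; ds.append(dl); print(x,y,round(fx,1),round(fy,1),round(dl,2))
    if y<=0: break
P,o=push_pose(-50,y,32,30); env.movel(P,o,velocity=.15)
P,o=push_pose(-80,-2,32,75); env.movel(P,o,velocity=.2)
env.dwell(.1); look('pics/l8.png')
E
```

```text
-21.0 4.0 -0.6 0.9
-20.0 4.0 -1.1 -0.2
-19.0 4.0 -3.1 -1.0
-18.0 4.0 -5.3 -1.4
-18.0 3.5 -5.3 -1.8 -19.89
-18.0 3.0 -5.3 -1.5 -19.89
-18.0 2.5 -5.5 -1.5 -19.96
-18.0 2.0 -5.5 -2.0 -19.98
-18.0 1.5 -5.2 -1.2 -19.87
-18.0 1.0 -5.3 -1.6 -19.88
-18.0 0.5 -5.2 -1.4 -19.85
-18.0 0.0 -4.6 -1.0 -19.63
56 1020 [-19.8 -18.7  56. ] [11.1 18.4 64. ]
64 879 [-16.4 -14.7  64. ] [ 7.5 14.9 72. ]
80 807 [-11.8 -10.2  80. ] [ 6.8  9.9 88. ]
104 354 [ -6.   -4.7 104.1] [  1.6   4.2 111.1]
t 27.8833
```

View pics/l8.png

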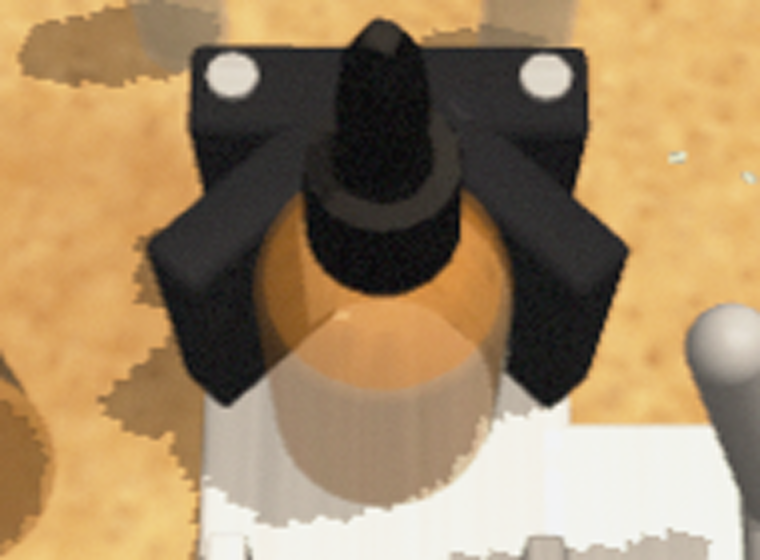

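Now the residual is only about 0.7 mm in y, and the bottle moved 1.7 mm deeper. I'll do one quick, short repeat for the rest, then the lever.

```bash
python3 - <<'E'
from look import *
P,o=push_pose(-55,2,32,30); env.movel(P,o,velocity=.25)
P,o=push_pose(-22,2,32,30); env.movel(P,o,velocity=.15)
env.dwell(.03);F0=np.array(env.sense()['force'])
def f():
    F=np.array(env.sense()['force'])-F0; return round(F@e1,1),round(F@e2,1)
P,o=push_pose(-17,2,32,30); env.movel(P,o,velocity=.06); print(f())
for y in(1,0,-1):
    P,o=push_pose(-17,y,32,30); env.movel(P,o,velocity=.05); print(y,f())
P,o=push_pose(-50,-1,32,30); env.movel(P,o,velocity=.15)
P,o=push_pose(-80,-2,32,75); env.movel(P,o,velocity=.25)
env.dwell(.1); look('pics/l9.png')
E
```

```text
(np.float64(-1.9), np.float64(-1.7))
1 (np.float64(-5.7), np.float64(-1.3))
0 (np.float64(-5.5), np.float64(0.4))
-1 (np.float64(-4.7), np.float64(-0.5))
56 1033 [-19.5 -19.1  56. ] [12.5 17.6 64. ]
64 864 [-15.3 -15.5  64. ] [ 8.3 14.1 72. ]
80 789 [-10.8 -10.7  80. ] [ 7.8  9.2 88. ]
104 351 [ -5.8  -5.4 104. ] [  2.1   3.9 111.4]
t 30.525
```

View pics/l9.png

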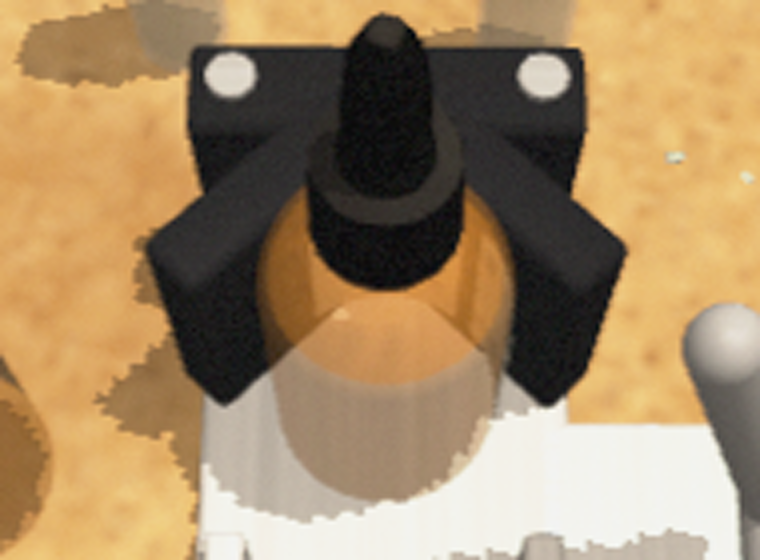

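The bottle is now centred: bottle at col 387, nest centre at 387.5. On to the lever.

```bash
python3 - <<'E'
from h import *
P,o=push_pose(-85,-2,32,150); env.movel(P,o,velocity=.3)
ov=ori(-ez,e2)
def L(y,z): return J(-58,y,z)+ez*OH/1e3
env.move_pose(L(-138,190),ov)
env.movel(L(-138,82),velocity=.2)
env.dwell(.03);F0=np.array(env.sense()['force'])
print('t',env.sense()['time_s'],toJ(env.sense()['tcp_pos']))
for y in(-128,-120,-112,-104,-96,-88,-80,-74,-69,-65):
    env.movel(L(y,82),velocity=.08); F=np.array(env.sense()['force'])-F0; print(y,round(F@e1,1),round(F@e2,1),round(F[2],1))
env.movel(L(-95,82),velocity=.2); env.movel(L(-110,180),velocity=.3)
env.dwell(.1)
p,d=env.read_camera('wrist');cv2.imwrite('pics/w10.png',p)
p,d=env.read_camera('scene');cv2.imwrite('pics/s10.png',cv2.resize(p[200:370,150:400],None,fx=3,fy=3))
print(env.sense()['time_s'])
E
```

```text
t 32.525 [ -58.86864671 -138.81652046   93.9939353 ]
-128 -0.1 0.3 0.1
-120 0.3 -2.6 -1.9
-112 -1.5 -4.5 1.2
-104 -0.2 -4.6 3.3
-96 0.2 -1.5 1.7
-88 -0.1 0.3 -0.3
-80 -0.1 1.6 -0.9
-74 0.4 1.9 -0.4
-69 0.4 0.7 -0.2
-65 -0.3 1.2 -0.3
36.0333
```

View pics/w10.png

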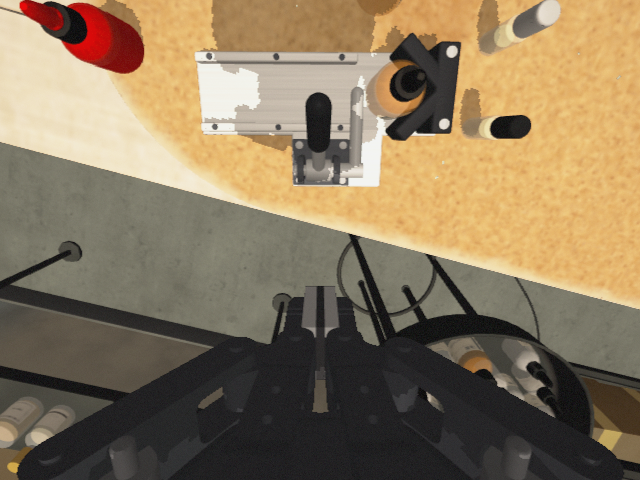

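View pics/s10.png

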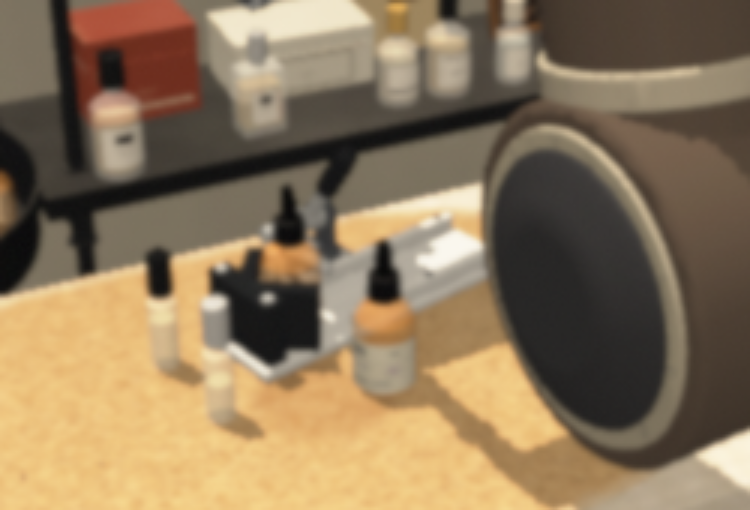

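The wrist view shows the handle tip over the channel (318,105), with the gate bar (357,90–175) lying across it just behind the seated bottle (400,88). The scene view shows the bottle upright and the bystanders where they were. The gripper is clear, so I'm handing in.

```bash
python3 - <<'E'
from station import env
env.close_job(); print(env.sense()['time_s'])
E
```

```text
the job is handed in; nothing more can be done
the job is handed in; nothing more can be done
```

The bottle is in the V nest and the gate is closed behind it. I handed the job in at about 36 s of the 48 s allowed. No verdict was reported.

- **Pushing:** I pushed the bottle along the channel with the closed fingers. The first push leaned it slightly against the −y rail, so I backed off and recentred, and it stood upright again.
- **Seating:** The bottle first stuck on one nest wall, about 2 mm off centre, and my first correction overshot by about the same to the other side. Two short corrective pushes centred it.
- **Lever:** I pushed the lever over from behind. It took about 4.6 N at most, and the force fell to zero past the centre as it snapped over.

**Last checks:** Just before the lever push, the wrist picture put the bottle within about 0.1 mm of the nest's centre line, with its back at fixture x of about −19.5 mm. The ideal is −19.25 mm. The pictures after the lever push show:
- the handle over the channel
- the gate bar across behind the bottle
- the bottle upright
- the spare bottle, red bottle and both atomisers standing where they were

The label roll, tin and funnel were out of view in those last pictures, but the arm never went near them. The gripper was raised clear of everything. I did not measure the lever angle or the bottle's position again after the gate closed, so those two rest on the pictures.

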